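# Set the guarded food-warmer dial and start it

### The arm

A 6-joint arm with a two-finger parallel gripper is mounted at the origin on the work surface. World frame = base frame: x ahead of the robot, y to its left, z up, the work surface at z = 0. Lengths are in mm, angles in rad, forces in N, time in s.
With the tool pointing down it reaches from about 300 to 950 mm from the base axis. Payload 3.1 kg.
Tool frame: the origin (TCP) lies midway between the tips of the shut fingers; the grasp point (between the pads) lies 19 mm behind it; z points along the fingers, y is the line along which they close (so a half turn about z gives the same grasp; the last joint's range is limited). The gripper opens to 85 mm and grips with 20 to 120 N. Pads are 22 mm wide; open, the fingers measure 114 mm over their backs; the gripper's body (76 mm by 85 mm) begins 54 mm behind the grasp point. The pads swing forward as they close: fully open they stand 13 mm farther back than shut.
Start: joints at [1.133, 0.308, 1.634, -0, 1.2, -0.07], TCP at [224.753, 583.197, 231.272] pointing down, gripper open.
Joint ranges: [-3.06, 3.06], [-0.79, 1.96], [0.05, 2.63], [-1.19, 4.34], [0.05, 2.64], [-2.94, 2.94]. Speed limits (rad/s): [2.79, 2.79, 3.14, 3.14, 3.14, 3.14].

### API

Orientations are given as a rotation vector (axis times angle).
In Python, from bench import * gives the robot as it stands.
- The arm moves only by the tool arm_command, never from a script. Its argument "series" is a list of rows, each a list of 5 numbers: the shift along the tool's x, y, z in units of 0.03 m (1.0 is 0.03 m), then the turn about the tool's z in units of 6 degrees (1.0 is 6 degrees), then the closure, from -1 (fully open) to 1 (shut). A call has 1 to 10 rows; each row shifts and turns the commanded pose from where the row before left it, along the tool's axes as they then stand; what a row does not reach is not made up. A row lasts 1/8 s, in which the tool goes at most 62.5 mm and 10.7 degrees, less where a joint would pass 70% of its speed; a pose out of reach is approached as far as the arm can. A call with a number of a shift or a turn outside -1 to 1 is refused whole. A call with a gripper value outside its range is refused whole. The fingers move at their own pace and stop on an object; "grip_force" is the grip in N (left out, the last holds). Time passes only in rows, so rows that do not move let the fingers close. It gives the time, the measured TCP pose, the force, the opening and the grip force at its end, in the units of the state.
- read_state(): the state, without advancing time (a new reading comes with each control period).
- get_image(name): name is "side" or "top"; returns a dict with "pixels" (400x640x3 uint8, blue, green, red), "depth" (400x640 float32, mm along the optical axis (not along the pixel's ray), 0 where there is no reading), "fx", "fy", "cx", "cy" (pixels), "R" (3x3) and "t" (3): a world point X has camera coordinates R X + t. Camera axes: x right, y down, z forward; pixel columns grow to the right and rows downward; lengths in mm; the calibration is good to about 2 mm. A picture is of the moment at which its call begins.
- hand_in(): hands the job in; it is judged then, once.
Trained networks look in a picture, given as the dict that the camera call returned (one of the last four; its "shot" number tells which), for a name from the list of things; names that differ only in an ending like _2 or _b are one class to them, and where a whole thing is asked for, a point or a joint stands for the part that bears it (a point fixed in the world has none). Each returns a list of dicts, best first, with "conf" (0 to 1); they miss things now and then, are a little off and sometimes report something else, mostly with a low value. They report only what shows in the picture. A call takes as long as a camera call.
- boxes_of(thing, picture): "rect" ([centre column, centre row, width, height] in pixels, round what is visible of it).
- place_of(thing, picture): "position" ([row, column] in pixels: a listed point, or the origin of a listed thing).
The state is a dict: "clock": time; "qpos": joint angles; "joint_velocities": joint speeds; "tau": joint torques, N m; "ee_pos": TCP position; "eef_rot": TCP orientation; "ft_force": force on the tool from outside, world axes, zero at the start; "ft_torque": the same for the moment, N m; "finger_gap": finger opening in mm; "finger_force": force on a finger pad.
Only numpy, scipy, OpenCV 4.12 (cv2) and the standard library are available. Lean on these libraries where they do the work, as an engineer would, in place of code of your own. Each camera call takes 0.05 s, during which the arm holds its last target. There are 200 camera calls.

### The job

Switch on the food warmer: reach through the round guard, press the orange push-to-turn knob in only as hard as its clutch needs (about 12 N) and turn it clockwise until the dial's red pointer stands in the middle of the green sector, then let the knob rise and press the green start button fully down. Do not force the clutch or shove the guard, and leave the tableware around it where it stands.

Things in the scene. Friction and masses are not known exactly. Their poses are not given: they have to be found in the camera images.
- console: fixed food warmer: steel control console 200 (x) x 300 (y) x 100 mm tall; origin under its centre on the table, x away from the robot, y to the left. On its flat top: the guarded well with the knob, axis at (-10, -65) mm, and the green start button at (-30, 95) mm. A heated shelf 280 x 340 mm with a food pan (top 115 mm, lid handle 140 mm up) joins its left side, centred at y = 325 mm
- guard: black round guard collar around the well, upright; origin at the centre of its mouth at the rim, 106 mm above the table. Clear opening 94 mm (the same through the panel), outside 104 mm: a fully open gripper may not pass. Apart from the knob and the clutch under it the well is open down to its floor, 98 mm below the rim
- knob_grip (a point): push-to-turn knob in the well; point on its axis, 10 mm below its top, 18 mm below the guard's rim at rest. Upright orange bar 36 mm long (point's x), 12 mm thick (y), 40 mm tall, on a grey 72 mm disc whose top is 30 mm below this point. Turns idly without end unless pressed in; a weak return spring (about 1 N + 0.4 N per mm, travel 20 mm) lifts it
- drive: fixed bearing of the sprung clutch plate, hidden under the knob; origin on the axis at the well's floor. The pressed knob meets the plate after 4 to 10 mm of travel (wear: differs, cannot be seen); the plate then gives 1 mm per 7 N. Pressed on with 5 N or more it drags the dial, lagging by up to a third; with less it slips; above 16 N it is damaged. About 12 N on the knob in all suits every wear
- setting (a joint): the dial: white ring around the guard with a red pointer, turned by the pressed knob (0.035 N m friction); rad, growing clockwise seen from above, 0 to 2.5. At 0 the pointer looks to the console's left (+y), at 1.57 straight ahead (+x), at the middle of the green sector on the panel. Stays where it is left
- start (a joint): travel of the green start button, m: 0 up, 0.006 fully down; spring, 5 N fully down
- start_top (a point): centre of the top face of the green start button (28 mm diameter), pressed straight down
- mug: white mug, 80 mm wide, 90 mm tall, a loose bystander; origin under its centre
- sauce: yellow sauce bottle, 56 mm wide, 160 mm tall, a loose bystander; origin under its centre
- bowl: white bowl, 130 mm wide, 55 mm tall, a loose bystander; origin under its centre
- spoon: serving spoon lying flat, a loose bystander
- jar: amber jar, 64 mm wide, 90 mm tall, a loose bystander; origin under its centre
- napkins: blue napkin pack, 100 x 100 x 50 mm, a loose bystander; origin under its centre

How it is judged:
By the outcome, as a careful person would: the job done as asked, in the order asked, and still so for the second after the job is handed in, with the robot touching nothing.
It also fails if it takes over 67 s, if anything falls off the work surface, if the arm or the gripper's body presses on something with over 40 N, if the wrist force passes 120 N, or if a joint passes its speed limit or range.

## Working session

There is one attempt and no reset: what is moved stays moved. The work goes in short steps, Python scripts to look and compute and a tool call to move; the robot and the scene stay as the last step left them, time stands still between calls to the robot, and variables do not carry over. Pictures are saved under pics/ and viewed, at most 10 in all, crops included, and the job is handed in when it is done.

Besides the shell and the picture viewer there is one more tool, called after "Request:" as name([rows], argument=value, ...), one row to a line, values as JSON. arm_command: Moves the arm, as the interface text tells. Shifts and turns lie within -1 to 1; 1 stands for 0.03 m of shift or 6 degrees of turn. Its arguments: {"type":"object","properties":{"series":{"type":"array","items":{"type":"array","items":{"type":"number"}}},"grip_force":{"type":"number"}},"required":["series"]}

```bash
mkdir -p pics; cat > h.py <<'E'
from bench import *
import numpy as np, cv2
from scipy.spatial.transform import Rotation as Ro
def ray(p,row,col,z=None,d=None):
    R=np.array(p["R"]);t=np.array(p["t"])
    c=np.array([(col-p["cx"])/p["fx"],(row-p["cy"])/p["fy"],1.])
    o=-R.T@t; v=R.T@c
    s=(z-o[2])/v[2] if z is not None else d
    return o+s*v
def world(p):
    R=np.array(p["R"]);t=np.array(p["t"]);D=p["depth"]
    r,c=np.mgrid[:400,:640]
    C=np.stack([(c-p["cx"])/p["fx"]*D,(r-p["cy"])/p["fy"]*D,D],-1)
    return (C-t)@R
E
python3 - <<'E'
from h import *
s=read_state();print(s['clock'],s['ee_pos'],s['eef_rot'],s['ft_force'],s['finger_gap'])
np.set_printoptions(precision=1,suppress=True)
for n in("top","side"):
    p=get_image(n);cv2.imwrite(f"pics/{n}0.png",p["pixels"])
    print(n,-np.array(p["R"]).T@p["t"])
    for th,z in(("console",0),("guard",106),("knob_grip",88),("start_top",None),("mug",0),("sauce",0),("bowl",0),("jar",0),("napkins",0)):
        for q in place_of(th,p)[:2]:
            r,c=q["position"]; zz=z if z is not None else 106
            print(th,round(q["conf"],2),np.round([r,c],1),ray(p,r,c,z=zz),world(p)[int(np.clip(r,0,399)),int(np.clip(c,0,639))])
E
```

```text
0.0 [224.40539493 582.4417844  230.03434981] [-0.57438316 -3.08805581  0.00350212] [ 0.05422866  0.24684731 -0.15231524] 85.50630718113376
top [466.8 -52.9 832.6]
console 0.78 [226.7 259.9] [530.   74.8   0. ] [523.3  60.4 104.8]
knob_grip 0.85 [239.6 286.1] [501.4  13.   88. ] [501.9  12.3  99. ]
start_top 0.51 [226. 196.] [520.2 171.4 106. ] [519.1 166.8 121. ]
mug 0.79 [162.  333.4] [668.1 -70.7   0. ] [666.8 -69.8   5.2]
mug 0.38 [289.5 234.3] [404.3 119.4   0. ] [406.2 117.4  12.5]
sauce 0.63 [145.5 264.2] [699.4  74.1   0. ] [672.8  59.5  98.3]
bowl 0.94 [280.9 396.8] [ 429.7 -202.1    0. ] [ 431.8 -199.2    7.3]
jar 0.61 [219.5 373.8] [ 550.8 -155.4    0. ] [ 542.7 -142.9   89.5]
napkins 0.68 [329.  317.9] [333.3 -48.2   0. ] [341.3 -46.8  49.9]
side [ 455.8 -820.2  627.8]
console 0.63 [213.9 291.1] [530.4  62.4   0. ] [518.7 -74.1  99.1]
guard 0.79 [187.6 274.4] [495.1   6.8 106. ] [501.9 167.8   6.1]
knob_grip 0.51 [195.1 280. ] [505.2   5.9  88. ] [505.1   4.   89.5]
knob_grip 0.18 [205.4 232.8] [412.5 -15.7  88. ] [411.9 -30.4  98.9]
start_top 0.39 [144.3 280.3] [523.  187.3 106. ] [520.5 159.3 121.3]
mug 0.71 [246.  366.9] [667.3 -71.    0. ] [ 654.8 -109.1   32.2]
sauce 0.76 [206.1 365.1] [695.9  66.2   0. ] [668.4 -34.5  71.6]
bowl 0.83 [306.9 250.5] [ 431.8 -200.6    0. ] [ 431.2 -201.9    3.6]
jar 0.86 [278.5 317.8] [ 556.6 -148.6    0. ] [ 549.8 -184.9   35.3]
napkins 0.78 [256.6 194.9] [330.7 -50.4   0. ] [ 337.7 -101.8   43.5]
```

View pics/top0.png

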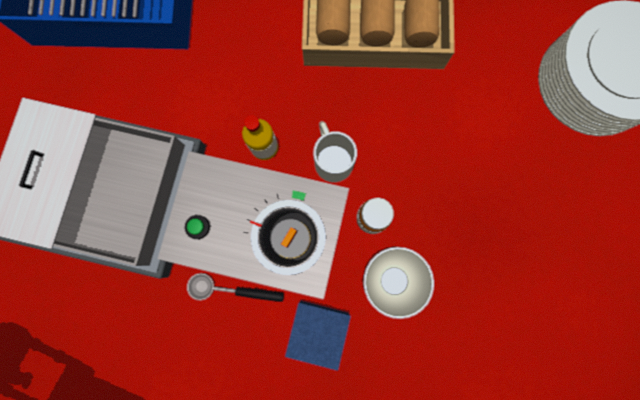

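View pics/side0.png

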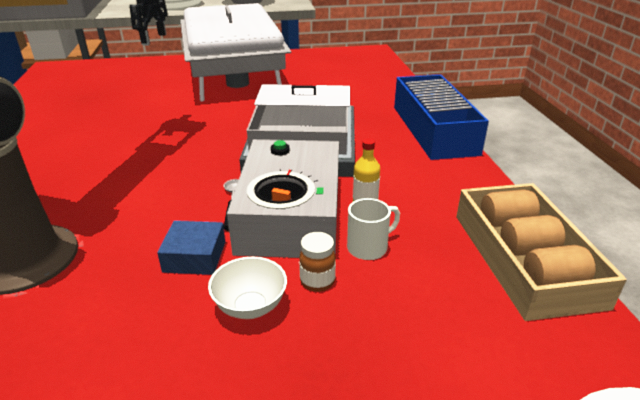

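The top view shows the console yawed about -14°, the knob bar near (289,238), the red pointer near (255,223), the green sector near (299,195) and the button near (197,227). The side view agrees. Next I refine the bar, pointer, sector and button positions.

```bash
cat >> h.py <<'E'
def look(p):
    hsv=cv2.cvtColor(p["pixels"],cv2.COLOR_BGR2HSV);W=world(p);H,S,V=hsv[...,0],hsv[...,1],hsv[...,2]
    top=(W[...,2]>60)&(W[...,2]<135)&(W[...,0]>400)&(W[...,0]<640)&(W[...,1]>-110)&(W[...,1]<230)
    return dict(orange=(H>8)&(H<22)&(S>150)&(V>110)&top,green=(H>45)&(H<85)&(S>110)&top,red=((H<7)|(H>173))&(S>110)&top),W
E
python3 - <<'E'
from h import *
np.set_printoptions(precision=1,suppress=True)
for n in("top","side"):
    p=get_image(n);M,W=look(p)
    for k,m in M.items():
        nn,l,st,ce=cv2.connectedComponentsWithStats(m.astype('uint8'))
        for i in range(1,nn):
            if st[i,4]<6: continue
            q=W[l==i]
            extra=''
            if k=='orange':
                r,c=np.nonzero(l==i); P=np.array([ray(p,a,b,z=98)[:2] for a,b in zip(r,c)]) 
                extra=cv2.minAreaRect(P.astype('float32'))
            print(n,k,st[i],ce[i],np.median(q,0),q.min(0),q.max(0),extra)
    g=W[...,2]; m=(np.abs(W[...,0]-502)<90)&(np.abs(W[...,1]-13)<90)&(p["pixels"].min(-1)>185)&(g>95)
    c=cv2.findContours(m.astype('uint8'),cv2.RETR_EXTERNAL,cv2.CHAIN_APPROX_NONE)[0];c=max(c,key=len)
    e=cv2.fitEllipse(c);print(n,'ring',e,np.median(g[m]),ray(p,e[0][1],e[0][0],z=np.median(g[m])))
    if n=='top':
        cr=p["pixels"][170:300,160:360]; cv2.imwrite("pics/crop0.png",cv2.resize(cr,None,fx=4,fy=4,interpolation=cv2.INTER_CUBIC))
E
```

```text
top orange [281 228  16  19 132] [288.5 237. ] [505.6   8.4  98.1] [489.6  -4.5  90.6] [521.9  21.  101.3] ((505.6722717285156, 8.029630661010742), (11.980182647705078, 34.21818542480469), 60.95866394042969)
top green [292 191  13   9  81] [298.2 195. ] [581.1  -6.5 101.4] [573.8 -17.3  97.2] [588.1   4.3 104.4] 
top green [186 218  18  17 236] [194.6 226. ] [518.9 169.1 121.6] [505.3 155.3 109.2] [533.9 187.4 125.6] 
top red [250 221  12   6  32] [255.8 223.4] [528.3  66.1 104.8] [523.1  56.6 101.7] [531.8  76.8 107.9] 
top ring ((289.1748352050781, 247.09910583496094), (86.10507202148438, 90.0343246459961), 142.81825256347656) 101.66199276990432 [487.7   5.9 101.7]
side orange [272 189  19  12 179] [280.4 194.5] [505.2   4.1  91.4] [490.   -8.3  76.4] [525.   18.   98.2] ((505.6793518066406, -7.142885208129883), (39.06748580932617, 35.56388473510742), 80.88323211669922)
side green [273 141  13   9  95] [279.4 144.9] [519.5 161.9 118.5] [505.6 152.5 109.7] [532.  179.2 121.7] 
side green [317 188   6   6  36] [319.5 190.5] [582.4  -8.2  99.4] [575.5 -18.2  97.5] [588.6   3.4 101.9] 
side red [287 170   4   6  13] [288.3 172.4] [528.1  64.9 103.5] [524.6  54.3 100.4] [532.8  76.2 105.1] 
side ring ((280.04327392578125, 190.70542907714844), (53.70900344848633, 102.12715148925781), 87.2660903930664) 98.80900255011956 [505.7   5.1  98.8]
```

View pics/crop0.png

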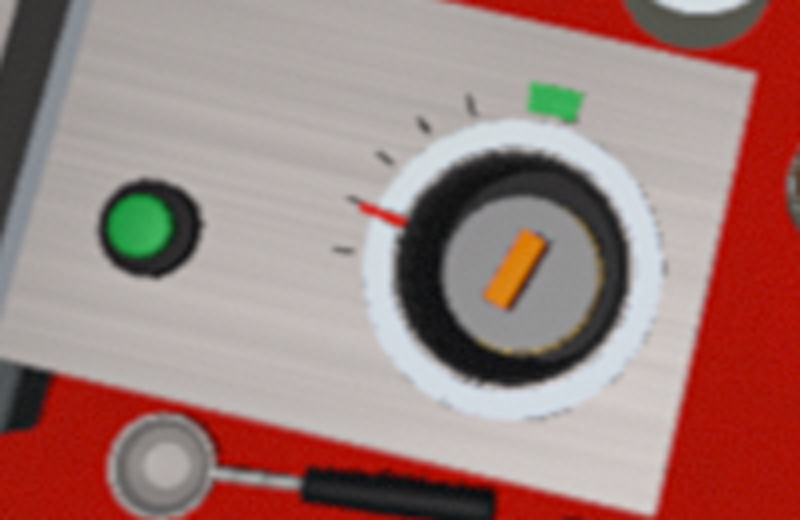

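Measured:
- Knob axis is about (505.3, 8.5).
- Console yaw is about -12.5°.
- Bar's long axis is at about -29°, so the closing line is at 61°.
- Pointer is at about 0.16 rad.
- Button is at about (519, 169), top at about z = 121.

Now moving over the knob, with the gripper partly closed.

Request:
arm_command([
  [-0.97,-0.9,0,0.13,0.2],
  [-0.97,-0.9,0,0,0.2],
  [-0.97,-0.9,0,0,0.2],
  [-0.97,-0.9,0,0,0.2],
  [-0.97,-0.9,0,0,0.2],
  [-0.97,-0.9,0,0,0.2],
  [-0.97,-0.9,0,0,0.2],
  [-0.97,-0.9,0,0,0.2],
], grip_force=25)

```text
clock: 2.1
ee_pos: [361.4, 295.2, 231.6]
eef_rot: [0.595, 3.084, 0.001]
ft_force: [1.4, 0.7, -0.0]
finger_gap: 34.2
finger_force: 0.0
```

Request:
arm_command([
  [-0.97,-0.9,0,0,0.2],
  [-0.97,-0.9,0,0,0.2],
  [-0.97,-0.9,0,0,0.2],
  [-0.97,-0.9,0,0,0.2],
  [-0.97,-0.9,0,0,0.2],
  [-0.97,-0.9,0,0,0.2],
  [-0.97,-0.9,0,0.6,0.2],
  [0,0,0,0.6,0.2],
  [0,0,0,0,0.2],
])

```text
clock: 3.22
ee_pos: [479.7, 44.6, 231.3]
eef_rot: [-0.789, -3.041, -0.0]
ft_force: [-0.2, -0.5, -0.6]
finger_gap: 34.0
finger_force: 0.0
```

```bash
cat >> h.py <<'E'
def goto(x,y,z,closeang=None):
    s=read_state();R=Ro.from_rotvec(s["eef_rot"]).as_matrix()
    d=R.T@(np.array([x,y,z])-s["ee_pos"])
    a=np.degrees(np.arctan2(R[1,1],R[0,1]))
    print('t',s["clock"],'pos',np.round(s["ee_pos"],1),'F',np.round(s["ft_force"],2),'M',np.round(s["ft_torque"],2),'gap',round(s["finger_gap"],1),'pad',np.round(s["finger_force"],1),'yaw y',round(a,1),'tilt',np.round(R[:,2],4),'j6',round(s["qpos"][5],3))
    print('shift units',np.round(d/30,3), 'turn units',None if closeang is None else round((a-closeang)/6,2))
E
python3 -c "
from h import *
goto(505.3,8.5,69,61)"
```

```text
t 3.225 pos [479.7  44.6 231.3] F [-0.21 -0.5  -0.63] M [ 0.02 -0.    0.01] gap 34.0 pad 0.0 yaw y 60.9 tilt [ 0.e+00  1.e-04 -1.e+00] j6 -1.061
shift units [-1.329 -0.638  5.411] turn units -0.01
```

Request:
arm_command([
  [-0.665,-0.32,0,0,0.2],
  [-0.665,-0.32,0,0,0.2],
  [0,0,0.9,0,0.2],
  [0,0,0.9,0,0.2],
  [0,0,0.8,0,0.2],
  [0,0,0,0,0.2],
])

```text
clock: 3.98
ee_pos: [503.8, 8.3, 151.2]
eef_rot: [-0.787, -3.037, 0.002]
ft_force: [-0.4, -0.3, -0.2]
finger_gap: 34.2
finger_force: 0.0
```

```bash
python3 -c "
from h import *
goto(505.3,8.5,69,61)
for n in('top','side'):
    p=get_image(n); cr=p['pixels'][120:260,190:390]; cv2.imwrite('pics/%s1.png'%n,cv2.resize(cr,None,fx=2,fy=2))
a=cv2.imread('pics/top1.png');b=cv2.imread('pics/side1.png');cv2.imwrite('pics/both1.png',np.hstack([a,b]))"
```

```text
t 3.975 pos [503.8   8.3 151.2] F [-0.36 -0.31 -0.19] M [ 0.01 -0.01 -0.02] gap 34.2 pad 0.0 yaw y 60.9 tilt [-4.8e-03  1.0e-04 -1.0e+00] j6 -1.133
shift units [-0.05   0.037  2.741] turn units -0.01
```

View pics/both1.png

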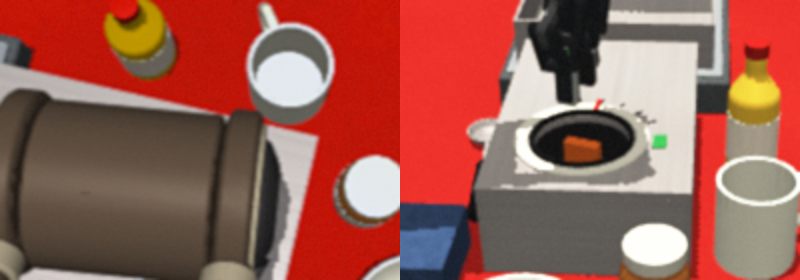

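The top view is blocked by the arm. In the side view the fingers stand above the well, with the pointer and green sector both visible. Descending into the well.

Request:
arm_command([
  [-0.05,0.04,0.7,0,0.2],
  [0,0,0.7,0,0.2],
  [0,0,0.7,0,0.2],
  [0,0,0.6,0,0.2],
  [0,0,0,0,0.2],
])

```text
clock: 4.7
ee_pos: [506.5, 9.2, 71.6]
eef_rot: [-0.787, -3.039, 0.001]
ft_force: [-0.1, 0.0, -0.4]
finger_gap: 34.5
finger_force: 0.0
```

```bash
python3 -c "
from h import *
goto(505.3,8.5,69,61)
p=get_image('side'); cr=p['pixels'][130:230,220:350]; cv2.imwrite('pics/side2.png',cv2.resize(cr,None,fx=4,fy=4))"
```

```text
t 4.7 pos [506.5   9.2  71.6] F [-0.14  0.02 -0.38] M [ 0.02 -0.01  0.04] gap 34.5 pad 0.0 yaw y 60.9 tilt [-1.8e-03  1.0e-04 -1.0e+00] j6 -1.132
shift units [ 0.025 -0.04   0.088] turn units -0.01
```

View pics/side2.png

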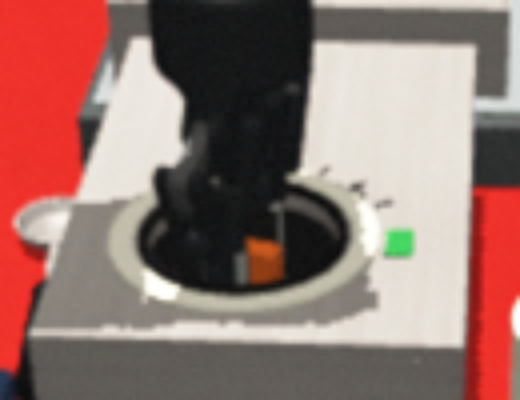

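The near finger is inside the well beside the bar, clear of the guard. Closing on the bar.

Request:
arm_command([
  [0,-0.03,0.08,0,0.4],
  [0,0,0,0,0.6],
  [0,0,0,0,1],
  [0,0,0,0,1],
  [0,0,0,0,1],
], grip_force=40)

```text
clock: 5.38
ee_pos: [507.7, 9.3, 70.5]
eef_rot: [0.788, 3.039, 0.003]
ft_force: [1.2, 4.8, 1.0]
finger_gap: 11.2
finger_force: 41.8
```

```bash
python3 -c "
from h import *
goto(505.3,8.5,69,61)"
```

```text
t 5.375 pos [507.7   9.3  70.5] F [1.18 4.84 0.97] M [ 0.86 -0.16  0.  ] gap 11.2 pad 41.8 yaw y 60.9 tilt [ 0.0025  0.0013 -1.    ] j6 -1.133
shift units [ 0.059 -0.062  0.051] turn units -0.01
```

Request:
arm_command([
  [0,0.03,0,0,1],
  [0,0,0,0,1],
])

```text
clock: 5.62
ee_pos: [507.7, 9.3, 70.2]
eef_rot: [0.787, 3.04, 0.001]
ft_force: [2.4, 3.3, 1.4]
finger_gap: 11.4
finger_force: 41.8
```

```bash
python3 -c "
from h import *
goto(505.3,8.5,69,61)"
```

```text
t 5.625 pos [507.7   9.3  70.2] F [2.42 3.27 1.36] M [ 0.48 -0.3  -0.03] gap 11.4 pad 41.8 yaw y 61.0 tilt [ 0.0015  0.     -1.    ] j6 -1.131
shift units [ 0.058 -0.064  0.041] turn units -0.01
```

Request:
arm_command([
  [0,0.06,0,0,1],
  [0,0.04,0,0,1],
  [0,0,0,0,1],
])

```text
clock: 6.0
ee_pos: [507.8, 9.6, 69.6]
eef_rot: [-0.785, -3.041, 0.007]
ft_force: [-0.8, -6.6, 1.3]
finger_gap: 11.1
finger_force: 41.9
```

```bash
python3 -c "
from h import *
goto(505.3,8.5,69,61)"
```

```text
t 6.0 pos [507.8   9.6  69.6] F [-0.81 -6.58  1.25] M [-1.1   0.06 -0.  ] gap 11.1 pad 41.9 yaw y 61.1 tilt [-0.0018 -0.004  -1.    ] j6 -1.126
shift units [ 0.055 -0.074  0.021] turn units 0.01
```

Request:
arm_command([
  [0,-0.055,0.06,0,1],
  [0,0,0.06,0,1],
  [0,0,0,0,1],
])

```text
clock: 6.38
ee_pos: [507.8, 9.6, 66.3]
eef_rot: [0.787, 3.041, -0.002]
ft_force: [-0.4, -4.9, 2.5]
finger_gap: 11.2
finger_force: 42.1
```

```bash
python3 -c "
from h import *
goto(505.3,8.5,69,61)"
```

```text
t 6.375 pos [507.8   9.6  66.3] F [-0.39 -4.92  2.48] M [-1.05  0.   -0.03] gap 11.2 pad 42.1 yaw y 61.0 tilt [-0.     -0.0014 -1.    ] j6 -1.129
shift units [ 0.055 -0.073 -0.091] turn units -0.0
```

Request:
arm_command([
  [0,-0.04,0.05,0,1],
  [0,0,0,0,1],
])

```text
clock: 6.62
ee_pos: [507.7, 9.5, 65.0]
eef_rot: [0.788, 3.04, 0.001]
ft_force: [1.2, -2.9, 2.9]
finger_gap: 11.5
finger_force: 42.2
```

Request:
arm_command([
  [0,0,0.05,0,1],
  [0,0,0,0,1],
])

```text
clock: 6.88
ee_pos: [507.8, 9.5, 63.5]
eef_rot: [0.788, 3.04, 0.001]
ft_force: [1.4, -2.2, 3.2]
finger_gap: 11.1
finger_force: 42.3
```

```bash
python3 -c "
from h import *
goto(505.3,8.5,69,61)"
```

```text
t 6.875 pos [507.8   9.5  63.5] F [ 1.37 -2.21  3.2 ] M [-0.41 -0.33  0.02] gap 11.1 pad 42.3 yaw y 60.9 tilt [ 1.3e-03  1.0e-04 -1.0e+00] j6 -1.131
shift units [ 0.056 -0.069 -0.183] turn units -0.01
```

Request:
arm_command([
  [0,0,0.04,0,1],
  [0,0,0,0,1],
])

```text
clock: 7.12
ee_pos: [507.7, 9.5, 62.3]
eef_rot: [0.788, 3.04, 0.001]
ft_force: [2.8, -1.4, 4.2]
finger_gap: 11.1
finger_force: 42.3
```

Request:
arm_command([
  [0,0,0.03,0,1],
  [0,0,0,0,1],
])

```text
clock: 7.38
ee_pos: [507.7, 9.5, 61.4]
eef_rot: [0.788, 3.04, 0.001]
ft_force: [2.9, -0.7, 4.9]
finger_gap: 11.2
finger_force: 42.4
```

Request:
arm_command([
  [0,0,0.03,0,1],
  [0,0,0,0,1],
])

```text
clock: 7.62
ee_pos: [507.7, 9.5, 60.6]
eef_rot: [0.788, 3.04, 0.001]
ft_force: [1.6, -0.2, 5.8]
finger_gap: 11.4
finger_force: 42.5
```

Request:
arm_command([
  [0,0,0.02,0,1],
  [0,0,0,0,1],
])

```text
clock: 7.88
ee_pos: [507.7, 9.5, 60.3]
eef_rot: [0.788, 3.04, 0.001]
ft_force: [1.6, -0.8, 8.8]
finger_gap: 11.2
finger_force: 42.8
```

Request:
arm_command([
  [0,0,0.018,0,1],
  [0,0,0,0,1],
  [0,0,0,0,1],
])

```text
clock: 8.25
ee_pos: [507.8, 9.5, 60.0]
eef_rot: [0.788, 3.04, 0.001]
ft_force: [1.7, -0.8, 9.8]
finger_gap: 11.2
finger_force: 43.1
```

Request:
arm_command([
  [0,0,0.012,0,1],
  [0,0,0,0,1],
  [0,0,0,0,1],
])

```text
clock: 8.62
ee_pos: [507.8, 9.5, 59.8]
eef_rot: [0.788, 3.04, 0.001]
ft_force: [0.7, -0.7, 10.7]
finger_gap: 11.2
finger_force: 43.3
```

Request:
arm_command([
  [0,0,0.005,0.5,1],
  [0,0,0,0.7,1],
  [0,0,0,0.7,1],
  [0,0,0,0,1],
])

```text
clock: 9.12
ee_pos: [507.7, 9.4, 59.7]
eef_rot: [1.087, 2.947, 0.0]
ft_force: [1.6, -1.6, 10.9]
finger_gap: 11.2
finger_force: 43.4
```

```bash
cat >> h.py <<'E'
def dial(p,ax=(506.5,9.3),yaw=-12.5):
    M,W=look(p)
    P=[]
    for k in("red","green"):
        r,c=np.nonzero(M[k])
        for a,b in zip(r,c):
            q=ray(p,a,b,z=103 if k=="red" else 100)[:2]-ax; d=np.hypot(*q)
            if 50<d<100: P.append((k=="green",np.degrees(np.arctan2(q[1],q[0])),d))
    P=np.array(P)
    for g in(0,1):
        s=P[P[:,0]==g]
        if len(s): print(("red","green")[g],len(s),'ang',np.round([np.median(s[:,1]),s[:,1].min(),s[:,1].max()],1),'r',np.round(np.median(s[:,2]),1))
E
python3 -c "
from h import *
goto(505.3,8.5,69,61); dial(get_image('side'))"
```

```text
t 9.125 pos [507.7   9.4  59.7] F [ 1.55 -1.64 10.9 ] M [-0.31 -0.06 -0.01] gap 11.2 pad 43.4 yaw y 49.5 tilt [ 6.e-04  0.e+00 -1.e+00] j6 -0.932
shift units [ 0.041 -0.072 -0.309] turn units -1.92
green 36 ang [-13.1 -20.4  -6.2] r 78.0
```

Request:
arm_command([
  [0,0,0,0.7,1],
  [0,0,0,0.7,1],
  [0,0,0,0.7,1],
  [0,0,0,0.7,1],
  [0,0,0,0,1],
])

```text
clock: 9.8
ee_pos: [507.4, 9.2, 59.7]
eef_rot: [1.506, 2.757, -0.0]
ft_force: [0.3, -2.1, 11.1]
finger_gap: 11.0
finger_force: 43.4
```

Request:
arm_command([
  [0,0,0,0.7,1],
  [0,0,0,0.7,1],
  [0,0,0,0.7,1],
  [0,0,0,0.7,1],
  [0,0,0,0.7,1],
  [0,0,0,0.7,1],
  [0,0,0,0,1],
])

```text
clock: 10.68
ee_pos: [507.0, 9.2, 59.6]
eef_rot: [-2.071, -2.362, 0.001]
ft_force: [0.5, -2.5, 11.8]
finger_gap: 11.5
finger_force: 43.5
```

```bash
python3 -c "
from h import *
goto(505.3,8.5,69,61);p=get_image('side'); dial(p)
cr=p['pixels'][130:230,220:350]; cv2.imwrite('pics/side3.png',cv2.resize(cr,None,fx=4,fy=4))"
```

```text
t 10.675 pos [507.    9.2  59.6] F [ 0.47 -2.54 11.85] M [-0.38  0.16 -0.08] gap 11.5 pad 43.5 yaw y 7.5 tilt [-8.e-04 -2.e-04 -1.e+00] j6 -0.199
shift units [-0.015 -0.061 -0.313] turn units -8.91
red 21 ang [17.4 13.9 20.4] r 61.5
green 35 ang [-12.  -20.4  -6.2] r 78.3
```

View pics/side3.png

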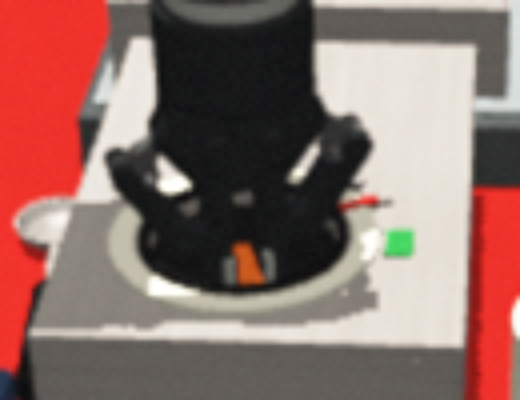

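The pointer now shows at about 17° and the green sector is centred at about -12.5°, so roughly 30° remain. Turning 21° before looking again.

Request:
arm_command([
  [0,0,0,0.7,1],
  [0,0,0,0.7,1],
  [0,0,0,0.7,1],
  [0,0,0,0.7,1],
  [0,0,0,0.7,1],
  [0,0,0,0,1],
])

```text
clock: 11.48
ee_pos: [506.7, 9.2, 59.5]
eef_rot: [-2.466, -1.945, 0.002]
ft_force: [0.2, -1.0, 12.3]
finger_gap: 11.3
finger_force: 43.5
```

```bash
python3 -c "
from h import *
goto(505.3,8.5,69,61);p=get_image('side'); dial(p)"
```

```text
t 11.475 pos [506.7   9.2  59.5] F [ 0.24 -1.02 12.33] M [-0.32  0.24 -0.02] gap 11.3 pad 43.5 yaw y -13.5 tilt [-1.6e-03 -1.0e-04 -1.0e+00] j6 0.168
shift units [-0.035 -0.04  -0.316] turn units -12.41
red 18 ang [-3.2 -6.9 -0.5] r 63.8
green 36 ang [-13.1 -20.4  -6.2] r 78.0
```

Request:
arm_command([
  [0,0,0,0.8,1],
  [0,0,0,0.75,1],
  [0,0,0,0,1],
  [0,0,0,0,1],
])

```text
clock: 12.02
ee_pos: [506.6, 9.3, 59.5]
eef_rot: [-2.615, -1.739, 0.002]
ft_force: [-1.0, -0.6, 12.4]
finger_gap: 11.2
finger_force: 43.5
```

```bash
python3 -c "
from h import *
goto(505.3,8.5,69,61);p=get_image('side'); dial(p)
cr=p['pixels'][140:240,240:370]; cv2.imwrite('pics/side4.png',cv2.resize(cr,None,fx=5,fy=5))"
```

```text
t 12.025 pos [506.6   9.3  59.5] F [-0.99 -0.59 12.38] M [-0.24  0.27  0.02] gap 11.2 pad 43.5 yaw y -22.8 tilt [-1.8e-03  1.0e-04 -1.0e+00] j6 0.33
shift units [-0.042 -0.03  -0.316] turn units -13.96
red 22 ang [-11.6 -14.4  -9.9] r 60.8
green 33 ang [-14.3 -20.4  -6.3] r 78.4
```

View pics/side4.png

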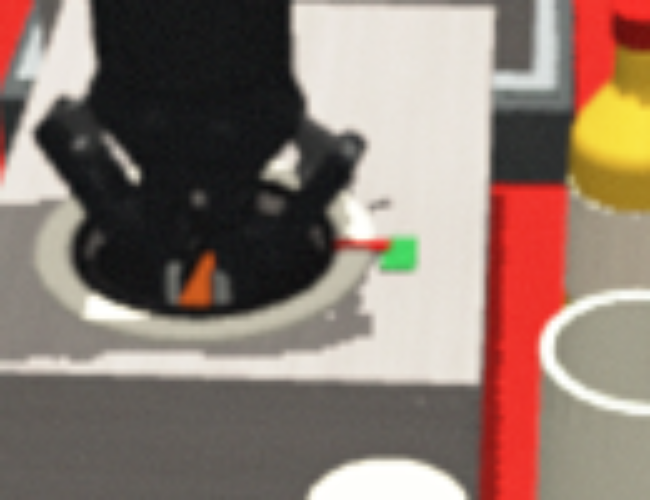

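The pointer lies inside the green sector, about 1–2° short of its middle. I nudge it, let the knob rise, release and withdraw.

Request:
arm_command([
  [0,0,0,0.2,1],
  [0,0,0,0,1],
  [0,0,-0.1,0,1],
  [0,0,-0.1,0,1],
  [0,0,-0.1,0,1],
  [0,0,0,0,1],
])

```text
clock: 12.82
ee_pos: [506.5, 9.3, 67.3]
eef_rot: [-2.634, -1.712, 0.002]
ft_force: [1.7, -1.7, 3.1]
finger_gap: 11.4
finger_force: 42.0
```

Request:
arm_command([
  [0,0,0,0,0.6],
  [0,0,0,0,0.2],
  [0,0,0,0,0.2],
  [0,0,-0.5,0,0.2],
  [0,0,-0.9,0,0.2],
  [0,0,-0.9,0,0.2],
  [0,0,-0.9,0,0.2],
  [0,0,-0.9,0,0.2],
  [0,0,-0.9,0,0.2],
  [0,0,0,0,0.2],
])

```text
clock: 14.08
ee_pos: [509.4, 9.3, 221.2]
eef_rot: [2.631, 1.71, 0.009]
ft_force: [0.7, -0.5, -0.1]
finger_gap: 34.1
finger_force: 0.0
```

```bash
python3 -c "
from h import *
goto(519,169,140);p=get_image('side'); dial(p)"
```

```text
t 14.075 pos [509.4   9.3 221.2] F [ 0.66 -0.52 -0.09] M [-0.03 -0.02 -0.  ] gap 34.1 pad 0.0 yaw y -24.0 tilt [ 7.e-03 -4.e-04 -1.e+00] j6 0.351
shift units [ 4.989 -1.885  2.705] turn units None
red 22 ang [-13.1 -16.  -10. ] r 60.8
green 33 ang [-14.3 -20.4  -6.3] r 78.4
```

Request:
arm_command([
  [0.83,-0.31,0,0,1],
  [0.83,-0.31,0,0,1],
  [0.83,-0.31,0,0,1],
  [0.83,-0.31,0,0,1],
  [0.83,-0.31,0,0,1],
  [0.83,-0.31,0,0,1],
  [0,0,0.7,0,1],
  [0,0,0.7,0,1],
  [0,0,0.7,0,1],
  [0,0,0,0,1],
])

```text
clock: 15.38
ee_pos: [513.8, 167.8, 151.3]
eef_rot: [-2.632, -1.711, 0.011]
ft_force: [0.1, 0.5, -0.2]
finger_gap: 0.1
finger_force: 0.0
```

```bash
python3 - <<'E'
from h import *
goto(520,168,121)
ims=[]
for n in('top','side'):
    p=get_image(n); dial(p); cr=p['pixels'][130:260,180:350]; ims.append(cv2.resize(cr,(400,306),interpolation=cv2.INTER_CUBIC))
    M,W=look(p); m=M["green"]&(W[...,1]>120); q=W[m]; 
    if len(q):
        h=np.percentile(q[:,2],75); t=q[q[:,2]>h-3]; print(n,len(t),h,(t.min(0)+t.max(0))/2,np.ptp(t,0))
cv2.imwrite('pics/both5.png',np.hstack(ims))
E
```

```text
t 15.375 pos [513.8 167.8 151.3] F [ 0.09  0.52 -0.21] M [0.01 0.01 0.03] gap 0.1 pad 0.0 yaw y -24.0 tilt [-0.0073 -0.0017 -1.    ] j6 0.653
shift units [0.093 0.193 1.009] turn units None
red 27 ang [-12.8 -15.  -10.6] r 59.9
green 74 ang [-12.1 -20.1  -3.8] r 77.4
top 89 122.15598499341274 [519.06897119 164.69949616 122.15666754] [24.51653256 19.01072105  5.92156245]
red 19 ang [-13.2 -16.  -10. ] r 58.9
green 33 ang [-14.3 -20.4  -6.3] r 78.4
side 61 119.97394043196593 [519.81698374 165.66572505 119.74887304] [24.19829604 25.96059703  5.3687661 ]
```

View pics/both5.png

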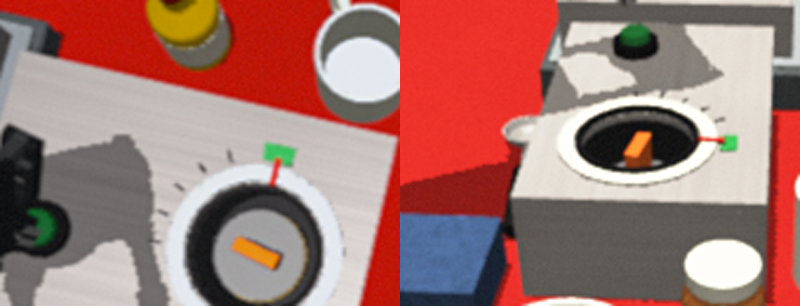

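Both views show the red pointer in the middle of the green sector (red -12.8°, green -12.1°), and the knob has risen. Now pressing the button.

Request:
arm_command([
  [0.09,0.17,0.4,0,1],
  [0,0,0.4,0,1],
  [0,0,0,0,1],
  [0,0,0.1,0,1],
  [0,0,0.05,0,1],
  [0,0,0,0,1],
])

```text
clock: 16.23
ee_pos: [522.6, 168.9, 126.2]
eef_rot: [2.634, 1.712, 0.0]
ft_force: [-0.3, 0.2, -0.0]
finger_gap: 0.1
finger_force: 0.0
```

Request:
arm_command([
  [0,0,0.07,0,1],
  [0,0,0,0,1],
])

```text
clock: 16.48
ee_pos: [522.4, 168.9, 123.9]
eef_rot: [-2.634, -1.712, 0.0]
ft_force: [-0.1, 0.9, -0.3]
finger_gap: -0.2
finger_force: 0.0
```

Request:
arm_command([
  [0,0,0.06,0,1],
  [0,0,0,0,1],
])

```text
clock: 16.73
ee_pos: [522.6, 168.9, 122.2]
eef_rot: [2.634, 1.712, 0.0]
ft_force: [-0.0, -0.2, -0.1]
finger_gap: 0.1
finger_force: 0.0
```

Request:
arm_command([
  [-0.05,-0.03,0,0,1],
  [0,0,0.07,0,1],
  [0,0,0,0,1],
])

```text
clock: 17.1
ee_pos: [521.0, 167.8, 120.2]
eef_rot: [-2.634, -1.712, 0.001]
ft_force: [-0.0, -0.9, 1.5]
finger_gap: 0.0
finger_force: 1.2
```

Request:
arm_command([
  [0,0,0.07,0,1],
  [0,0,0,0,1],
])

```text
clock: 17.35
ee_pos: [521.1, 167.9, 118.1]
eef_rot: [2.634, 1.712, -0.0]
ft_force: [-0.8, 0.1, 3.0]
finger_gap: 0.3
finger_force: 1.8
```

Request:
arm_command([
  [0,0,0.06,0,1],
  [0,0,0,0,1],
])

```text
clock: 17.6
ee_pos: [521.1, 167.9, 116.3]
eef_rot: [2.634, 1.712, -0.0]
ft_force: [-1.5, -1.4, 4.0]
finger_gap: -0.1
finger_force: 2.3
```

Request:
arm_command([
  [0,0,0.06,0,1],
  [0,0,0,0,1],
])

```text
clock: 17.85
ee_pos: [521.2, 167.9, 115.9]
eef_rot: [-2.634, -1.712, 0.001]
ft_force: [-4.4, -1.9, 11.7]
finger_gap: 0.2
finger_force: 6.1
```

Request:
arm_command([
  [0,0,0.04,0,1],
  [0,0,0,0,1],
])

```text
clock: 18.1
ee_pos: [521.2, 167.9, 115.8]
eef_rot: [2.634, 1.712, -0.001]
ft_force: [-7.0, -1.7, 18.0]
finger_gap: -0.1
finger_force: 8.9
```

The button is hard against its stop at 18 N. Withdrawing.

Request:
arm_command([
  [0,0,-0.2,0,1],
  [0,0,-0.8,0,1],
  [0,0,-0.9,0,1],
  [0,0,-0.9,0,1],
  [0,0,0,0,1],
  [0,0,0,0,1],
])

```text
clock: 18.85
ee_pos: [520.4, 167.8, 195.8]
eef_rot: [-2.634, -1.712, 0.002]
ft_force: [-0.5, 0.2, -0.0]
finger_gap: -0.2
finger_force: 0.0
```

```bash
python3 - <<'E'
from h import *
goto(520,168,121)
p=get_image('top'); dial(p)
print(hand_in())
E
```

```text
t 18.85 pos [520.4 167.8 195.8] F [-0.53  0.23 -0.02] M [-0.04 -0.05 -0.04] gap -0.2 pad 0.0 yaw y -24.0 tilt [-1.5e-03 -2.0e-04 -1.0e+00] j6 0.65
shift units [ 1.000e-03 -1.200e-02  2.494e+00] turn units None
red 27 ang [-12.8 -15.  -10.6] r 59.9
green 72 ang [-12.1 -20.1  -3.8] r 77.4
the job is handed in; nothing more can be done
None
```

The job is handed in: the dial pointer stands in the middle of the green sector (within about 1° by camera; about 12 N on the knob), the knob was let rise, and the start button was then pressed to its stop; the arm finished clear at about 19 s, and its judgement was not shown.

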